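# Run a flash-module test on the bench tester

### The job

Run a test on the flash module in the black fixture, only touching the controls with closed fingertips and picking nothing up: push the red clamp lever fully down, then press the raised, white-striped end of the console's rocker to switch it on, then press the yellow button fully in so that it stays in, and last press the green button down and keep it down. Finish while still holding the green button down. Leave the red and blue buttons and everything else on the bench alone.

Things in the scene. Friction and masses are not known exactly. Their poses are not given: they have to be found in the camera images.
- fixture: fixed black test fixture, 200 x 120 x 50 mm, origin at the centre of its underside; z up, its x runs along the clamp lever from handle end to hinge, y across. It may stand left or right of the console.
- clamp (a joint): hinge of the clamp lever (rad): 0 = raised about 43 degrees, 0.75 = level, fully down at its stop; starts 0 to 0.12. The hinge lies along the fixture's y, 65 mm along its +x from the fixture's origin and 80 mm above the bench. The lever reaches from there towards the fixture's -x, end 140 mm from the hinge, and swings down when pushed from above (about 3 N at 90 mm from the hinge). Friction keeps it where it is left.
- clamp_handle (a point): point on the upper face of the red handle (26 mm wide, 75 mm long, 16 mm thick), 120 mm from the hinge (about 168 mm above the bench when raised). With the lever fully down the upper face lies 88 mm above the bench.
- console: fixed control console, black with a cream top, 170 x 260 x 60 mm, origin at the centre of its underside, x away from the robot, y to the left at yaw 0. Its rocker is at x = 0, y = +80 mm; the buttons at x = -35 or +35 mm, y = 0 or -70 mm.
- rocker (a joint): tilt of the black rocker paddle, 60 (console x) x 32 (console y) x 10 mm, pivoting in the middle about the console's y (rad): 0 = off, the white-striped +x end raised; 0.30 = fully on, striped end down; starts 0 to 0.04. About 2 to 4 N on the striped end moves it 9 mm down at its end. It stays where it is left.
- rocker_on (a point): point on the upper face of the rocker at the white stripe, 22 mm from its pivot towards the end to be pressed; about 80 mm above the bench when off, 74 mm when on.
- yellow (a joint): travel of the yellow button (m): 0 = out, 0.006 = fully in. Takes about 3 N and stays where it is pushed.
- yellow_top (a point): centre of the top of the yellow button: round push button, cap 30 mm across in a 46 mm black collar, standing on the console among three others (colours change places; neighbours 70 mm apart). Top 78 mm above the bench when out.
- green (a joint): travel of the green button (m): 0 = out, 0.006 = fully down. A spring returns it; 1.5 N starts it and 5 N holds it fully down.
- green_top (a point): centre of the top of the green button: round push button, cap 30 mm across in a 46 mm black collar, standing on the console among three others (colours change places; neighbours 70 mm apart). Top 78 mm above the bench when out.
- red (a joint): travel of the red button (m), sprung like the green one; must not be pressed.
- red_top (a point): centre of the top of the red button: round push button, cap 30 mm across in a 46 mm black collar, standing on the console among three others (colours change places; neighbours 70 mm apart). Not to be pressed.
- blue (a joint): travel of the blue button (m), sprung like the green one; must not be pressed.
- blue_top (a point): centre of the top of the blue button: round push button, cap 30 mm across in a 46 mm black collar, standing on the console among three others (colours change places; neighbours 70 mm apart). Not to be pressed.
- module: flash module, green board with white lamp, 44 x 30 x 14 mm, loose in the fixture's shallow nest under the clamp lever; origin under its centre. Leave it there.
- battery: black and brass battery block standing beside the fixture, 26 x 17 x 48 mm, loose; origin under its centre.
- probe: red test probe lying beside the fixture, 127 mm long, 24 mm wide, 18 mm high, loose; origin 65 mm from its handle end and 62 mm from its tip, underneath.
- screwdriver: screwdriver lying at the far side of the bench, loose, about 0.2 m long, under 40 mm high.
- tape: roll of blue tape lying at the far side, 100 mm across, 19 mm high, loose.
- mug: white mug at the far side, 80 mm across, 90 mm high, loose.
- tray: blue two-compartment parts tray at the far side, 100 x 160 x 35 mm, loose.
Things that resemble listed ones, but are neither listed nor needed, are in the scene too. Leave any purple look-alike of the fixture alone.

How it is judged:
By the outcome, as a careful person would: the job done as asked, in the order asked, and still so for the second after the job is handed in, while the arm keeps its last pose, push and grip.
It also fails if it takes over 51 s, if anything falls off the work surface, if the arm or the gripper's body presses on something with over 40 N, if the wrist force passes 120 N, or if a joint passes its speed limit or range.

### The arm

A 6-joint arm with a two-finger parallel gripper is mounted at the origin on the work surface. World frame = base frame: x ahead of the robot, y to its left, z up, the work surface at z = 0. Lengths are in m, angles in rad, forces in N, time in s.
With the tool pointing down it reaches from about 0.325 to 0.9 m from the base axis. Payload 3.5 kg.
Tool frame: the origin (TCP) lies at the very end of the fingers, on their centre line; the grasp point (between the pads) lies 19 mm behind it (bot.tcp_to_grasp is the distance from the TCP to the grasp point, in m); z points along the fingers, y is the direction in which the jaws open and shut (so a half turn about z gives the same grasp; the last joint's range is limited). The gripper opens to 85 mm and grips with 20 to 120 N. Pads are 22 mm wide; open, the fingers measure 114 mm over their backs; the gripper's body (76 mm by 85 mm) begins 54 mm behind the grasp point. The pads swing forward as they close: fully open they stand 13 mm farther back than shut.
Start: joints at [1.158, 0.276, -0.026, 1.268, 0, 1.467], TCP at [0.191, 0.595, 0.231] pointing down, gripper open.
Joint ranges: [-3.12, 3.12], [-0.85, 1.88], [-1.08, 1.24], [-1.95, 2.15], [-1.57, 1.53], [-3.14, 3.14]. Speed limits (rad/s): [2.57, 2.57, 3.14, 3.14, 3.14, 3.14].

### API

Orientations are given as [roll, pitch, yaw] about the fixed x, y, z axes, in that order (R = Rz(yaw) Ry(pitch) Rx(roll)).
In Python, from bench import bot gives the robot as it stands.
- The arm moves only by the shell command python3 -m pendant 'ROWS' [OPENING] [FORCE]. ROWS is JSON, a list that holds one entry, the list of rows, each a list of 6 numbers: the shift along the world's x, y, z in cm, then the turn, a rotation vector about the world's x, y, z in rad. A call has 1 to 20 rows; each row is the pose to reach, as a shift and turn from the pose measured when the call began; what a row does not reach only later rows make up. A row lasts 1/12 s, in which the tool goes at most 41.7 mm and 7.16 degrees, less where a joint would pass 70% of its speed; a pose out of reach is approached as far as the arm can. A call with a gripper value outside its range is refused whole. OPENING is the finger opening in cm, from 0 to 8.54, set as the call begins (- or left out, the last holds). The fingers move at their own pace and stop on an object; FORCE is the grip in N (left out, the last holds). Time passes only in rows, so rows that repeat a pose let the fingers close. It gives the time, the measured TCP pose, the force and the opening at its end, in the units of the state.
- bot.get_state(): the state, without advancing time (a new reading comes with each control period).
- bot.get_image(name): name is "scene" or "top" or "wrist"; returns a dict with "img" (420x560x3 uint8, red, green, blue), "z_map" (420x560 float32, m along the optical axis (not along the pixel's ray), 0 where there is no reading), "fx", "fy", "cx", "cy" (pixels), "world_from_camera" (4x4, takes a point from camera to world coordinates). Camera axes: x right, y up, looking along -z (the intrinsics and any distortion apply to the point x, -y, -z); pixel columns grow to the right and rows downward; lengths in m; the calibration is good to about 2 mm. A picture is of the moment at which its call begins.
- bot.close_job(): hands the job in, once; it reports no verdict.
Trained networks look in a picture, given as the dict that the camera call returned (one of the last four; its "shot" number tells which), for a name from the list of things; names that differ only in an ending like _2 or _b are one class to them, and where a whole thing is asked for, a point or a joint stands for the part that bears it (a point fixed in the world has none). Each returns a list of dicts, best first, with "score" (0 to 1); they miss things now and then, are a little off and sometimes report something else, mostly with a low value. They report only what shows in the picture. A call takes as long as a camera call. They do not tell look-alikes from the thing itself.
- bot.cut_out(label, picture): "pixels" (420x560 bool, what is visible of it) and "xy" ([column, row] in pixels, amid what is visible of it).
The state is a dict: "clock": time; "qpos": joint angles; "joint_velocities": joint speeds; "joint_efforts": joint torques, N m; "eef_pos": TCP position; "tcp_rot": TCP orientation; "contact_force": force on the tool from outside, world axes, zero at the start; "moment": the same for the moment, N m; "finger_gap": finger opening in m.
Only numpy, scipy, OpenCV 4.12 (cv2) and the standard library are available. Lean on these libraries where they do the work, as an engineer would, in place of code of your own. Each camera call takes 0.05 s, during which the arm holds its last target. There are 200 camera calls.

## Working session

There is one attempt and no reset: what is moved stays moved. The work goes in short steps, Python scripts to look and compute and a shell command to move; the robot and the scene stay as the last step left them, time stands still between calls to the robot, and variables do not carry over. Pictures are saved under pics/ and viewed, about 8 in all and at most 12, crops included, and the job is handed in when it is done.

```bash
mkdir -p pics
cat > h.py <<'E'
from bench import bot
import numpy as np, cv2
def save(p,n): cv2.imwrite('pics/'+n,p['img'][:,:,::-1])
def world(p,u,v,z=None):
    u=np.asarray(u,float);v=np.asarray(v,float)
    d=p['z_map'][v.astype(int),u.astype(int)]
    X=np.stack([(u-p['cx'])/p['fx']*d,-(v-p['cy'])/p['fy']*d,-d,np.ones_like(d)],-1)
    return (X@p['world_from_camera'].T)[...,:3]
E
python3 - <<'E'
from h import *
s=bot.get_state();print(s['clock'],s['eef_pos'],s['tcp_rot'])
p=bot.get_image('top');save(p,'top1.png');print([k for k in p])
for n in ['fixture','clamp_handle','console','rocker','yellow','green','red','blue','module']:
    for r in bot.cut_out(n,p)[:3]:
        v,u=np.nonzero(r['pixels'])
        if len(u)==0: continue
        w=world(p,u,v); 
        print(n,round(r['score'],2),r['xy'],len(u),np.median(w,0).round(3),w.min(0).round(3),w.max(0).round(3))
E
```

```text
0.0 [0.19023986 0.59451846 0.2301423 ] [-3.13936627e+00 -2.16470956e-04  2.83180452e+00]
['img', 'z_map', 'fx', 'fy', 'cx', 'cy', 'world_from_camera', 'shot']
fixture 0.95 [377.2, 307.9] 3129 [ 0.217 -0.25   0.05 ] [ 0.112 -0.346 -0.004] [0.33  0.031 1.358]
fixture 0.77 [169.0, 321.8] 3190 [0.22  0.343 0.05 ] [ 0.114  0.031 -0.004] [0.335 0.45  1.358]
fixture 0.6 [222.8, 228.6] 2715 [0.469 0.18  0.05 ] [ 0.234  0.031 -0.005] [0.587 0.265 1.358]
clamp_handle 0.95 [387.4, 304.7] 305 [ 0.224 -0.259  0.145] [ 0.181 -0.277  0.083] [ 0.285 -0.241  0.183]
clamp_handle 0.86 [161.4, 313.0] 457 [0.23  0.347 0.139] [0.178 0.031 0.046] [0.293 0.407 1.358]
clamp_handle 0.68 [222.3, 218.5] 342 [0.486 0.183 0.136] [0.435 0.164 0.042] [0.553 0.22  0.174]
console 0.77 [350.1, 213.8] 4360 [ 0.498 -0.194  0.059] [ 0.234 -0.367 -0.006] [0.608 0.031 1.358]
rocker 0.55 [332.8, 209.9] 208 [ 0.501 -0.137  0.076] [ 0.234 -0.153  0.057] [0.528 0.031 1.358]
rocker 0.26 [362.7, 221.6] 77 [ 0.469 -0.217  0.081] [ 0.455 -0.231  0.071] [ 0.482 -0.204  0.086]
green 0.63 [361.1, 200.5] 83 [ 0.538 -0.214  0.081] [ 0.234 -0.228  0.07 ] [0.553 0.031 1.358]
red 0.74 [224.9, 227.5] 2703 [0.468 0.18  0.05 ] [ 0.234  0.031 -0.009] [0.595 0.265 1.358]
red 0.65 [383.4, 195.6] 70 [ 0.542 -0.284  0.082] [ 0.529 -0.297  0.067] [ 0.555 -0.272  0.088]
red 0.65 [223.3, 219.8] 355 [0.483 0.183 0.134] [0.435 0.164 0.042] [0.552 0.221 0.174]
blue 0.47 [383.6, 217.0] 81 [ 0.472 -0.288  0.08 ] [ 0.458 -0.306  0.068] [ 0.484 -0.274  0.087]
module 0.63 [354.9, 156.3] 380 [ 0.723 -0.235  0.017] [ 0.234 -0.285 -0.003] [0.773 0.031 1.358]
```

View pics/top1.png

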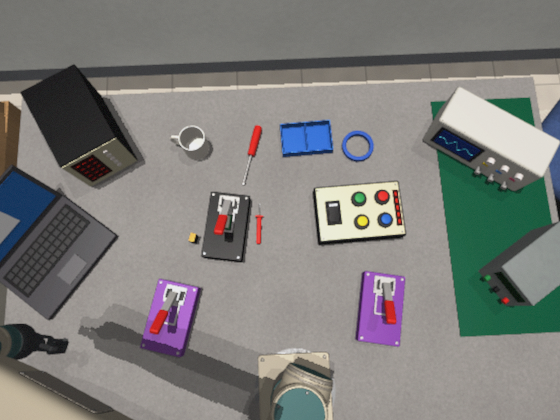

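The top view shows the real black fixture at about (225,225) with its handle end near (221,232). The purple look-alikes are at (172,315) and (382,308). The console is at (360,212), with rocker (333,212), green (359,199), yellow (362,222), red (382,197) and blue (386,219). Next I'll refine these positions.

Run:
```python
from h import *
p=bot.get_image('top');q=bot.get_image('scene')
H=cv2.cvtColor(p['img'],cv2.COLOR_RGB2HSV)
g=np.mgrid[0:420,0:560]
W=world(p,g[1].ravel(),g[0].ravel()).reshape(420,560,3)
def blob(n,c0,c1,r0,r1,hr,zr,smin=120):
    m=np.zeros((420,560),bool);h=H[...,0]
    m[r0:r1,c0:c1]=True
    m&=((h>=hr[0])&(h<=hr[1]) if hr[0]<hr[1] else (h>=hr[0])|(h<=hr[1]))&(H[...,1]>smin)&(H[...,2]>60)&(W[...,2]>zr[0])&(W[...,2]<zr[1])
    w=W[m];print(n,m.sum(),w.mean(0).round(4),((w.max(0)+w.min(0))/2).round(4),np.ptp(w,axis=0).round(3));return w
blob('yellow',350,375,212,232,(20,35),(.07,.09))
blob('green',347,371,190,209,(40,85),(.07,.09))
blob('blue',375,397,209,230,(95,125),(.07,.09))
blob('red',372,392,187,207,(172,6),(.07,.09))
w=blob('handle',205,245,195,245,(172,6),(.07,.2))
mn=w.mean(0);u,s,vt=np.linalg.svd(w-mn);print('axis',vt.round(3));t=(w-mn)@vt[0];print(t.min(),t.max())
def rect(n,m):
    w=W[m];r=cv2.minAreaRect(w[:,:2].astype(np.float32));print(n,m.sum(),[np.round(x,4) for x in r],w.mean(0).round(3))
m=np.zeros((420,560),bool);m[180:245,310:408]=1
rect('console',m&(abs(W[...,2]-.060)<.004))
m[:]=0;m[190:262,200:252]=1
rect('fixture',m&(abs(W[...,2]-.050)<.004))
m[:]=0;m[198:226,322:344]=1;m&=(W[...,2]>.066)
rect('rocker',m); 
m&=H[...,2]>150;rect('stripe',m)
a=cv2.resize(p['img'][175:265,195:250],None,fx=6,fy=6,interpolation=2)
b=cv2.resize(p['img'][175:250,310:410],None,fx=4.5,fy=4.5,interpolation=2)
o=np.zeros((540,800,3),np.uint8);o[:540,:330]=a;o[:338,340:790]=b
cv2.imwrite('pics/crop.png',o[...,::-1]); save(q,'scene1.png')
```

```text
yellow 91 [ 0.471  -0.2196  0.0794] [ 0.4719 -0.2203  0.0788] [0.029 0.032 0.017]
green 75 [ 0.5399 -0.2162  0.0805] [ 0.5413 -0.2163  0.0795] [0.03  0.029 0.018]
blue 86 [ 0.4736 -0.2891  0.0796] [ 0.4747 -0.2907  0.0779] [0.03  0.032 0.016]
red 81 [ 0.543  -0.2858  0.0806] [ 0.5442 -0.287   0.0806] [0.03  0.031 0.016]
handle 192 [0.4651 0.1857 0.1533] [0.4666 0.1867 0.1499] [0.061 0.03  0.052]
axis [[-0.786  0.139  0.602]
 [ 0.238  0.967  0.087]
 [ 0.571 -0.211  0.793]]
-0.04356108634163935 0.03321732836902935
console 2956 [array([ 0.5037, -0.2167]), array([0.1693, 0.2582]), np.float64(2.362)] [ 0.503 -0.215  0.06 ]
fixture 1804 [array([0.4811, 0.1843]), array([0.1207, 0.2   ]), np.float64(80.7802)] [0.471 0.184 0.05 ]
rocker 328 [array([ 0.5008, -0.1417]), array([0.0543, 0.0702]), np.float64(87.8277)] [ 0.501 -0.137  0.075]
stripe 37 [array([ 0.51  , -0.1283]), array([0.0426, 0.0758]), np.float64(46.9539)] [ 0.516 -0.132  0.077]
```

View pics/crop.png

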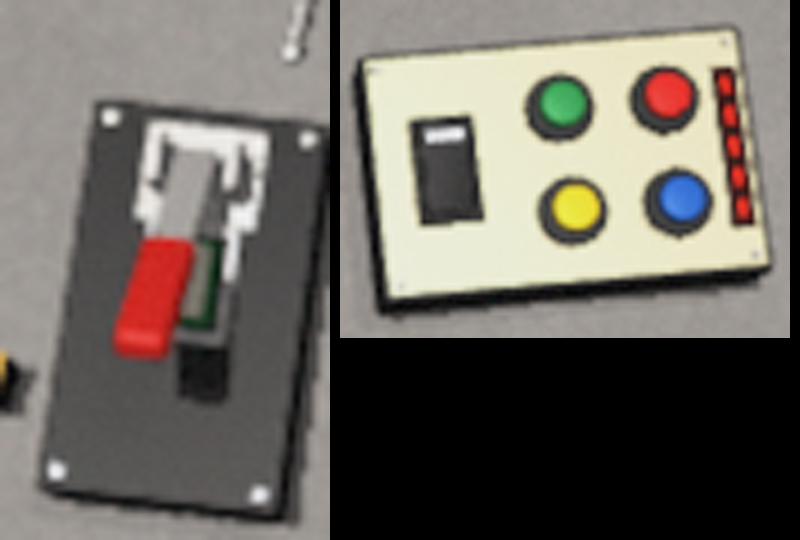

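View pics/scene1.png

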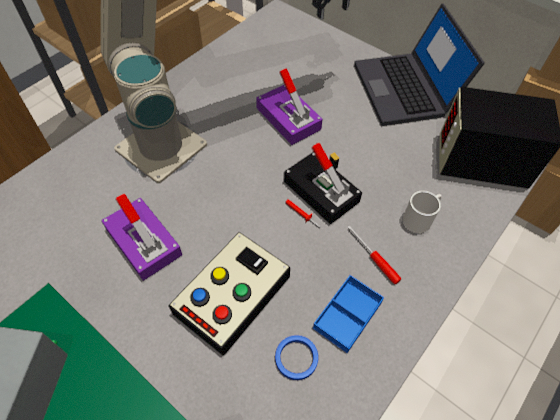

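The crops show the striped end on the far side of the rocker. The lever is raised, with its handle pointing towards the robot. The measured positions fit the given sizes:
- **Hinge:** (0.545, 0.174)
- **Stripe:** (0.523, -0.136)
- **Yellow:** (0.471, -0.219)
- **Green:** (0.540, -0.216)

I'll move above the handle with the fingers closed.

```bash
python3 -m pendant '[[[9,-13,2,0,0,0.1],[18,-27,2,0,0,0.2],[27.6,-40.8,2,0,0,0.2],[27.6,-40.8,2,0,0,0.2],[27.6,-40.8,2,0,0,0.2],[27.6,-40.8,2,0,0,0.2],[27.6,-40.8,2,0,0,0.2],[27.6,-40.8,2,0,0,0.2],[27.6,-40.8,2,0,0,0.2],[27.6,-40.8,2,0,0,0.2],[27.6,-40.8,2,0,0,0.2],[27.6,-40.8,2,0,0,0.2],[27.6,-40.8,2,0,0,0.2],[27.6,-40.8,2,0,0,0.2],[27.6,-40.8,2,0,0,0.2],[27.6,-40.8,2,0,0,0.2],[27.6,-40.8,2,0,0,0.2],[27.6,-40.8,2,0,0,0.2]]]' 0 20
```

```text
clock: 2.1
eef_pos: [0.4658, 0.1883, 0.2513]
tcp_rot: [3.141, -0.0, 3.034]
contact_force: [0.2, 0.2, 0.4]
finger_gap: 0.0003
```

```bash
python3 -m pendant '[[[0,-0.1,-3,0,0,0],[0,-0.1,-6,0,0,0],[0,-0.1,-7,0,0,0],[0,-0.1,-7.5,0,0,0],[-0.1,-0.1,-8,0,0,0],[-0.2,-0.1,-8.6,0,0,0],[-0.3,-0.1,-9.2,0,0,0],[-0.4,0,-9.8,0,0,0],[-0.5,0,-10.4,0,0,0],[-0.6,0,-11,0,0,0],[-0.7,0,-11.6,0,0,0],[-0.8,0,-12.2,0,0,0],[-0.9,0,-12.8,0,0,0],[-1,0.1,-13.4,0,0,0],[-1.1,0.1,-14,0,0,0],[-1.2,0.1,-14.6,0,0,0],[-1.3,0.1,-15.2,0,0,0],[-1.4,0.1,-15.6,0,0,0],[-1.4,0.1,-15.9,0,0,0],[-1.4,0.1,-15.9,0,0,0]]]'
```

```text
clock: 3.77
eef_pos: [0.4514, 0.1891, 0.0914]
tcp_rot: [-3.141, -0.001, 3.034]
contact_force: [0.1, -1.4, -0.5]
finger_gap: 0.0001
```

```bash
python3 -m pendant '[[[0,0,-0.2,0,0,0],[0,0,-0.3,0,0,0],[0,0,-0.4,0,0,0],[0,0,-0.4,0,0,0],[0,0,-0.4,0,0,0]]]'
python3 - <<'E'
from h import *
p=bot.get_image('scene');cv2.imwrite('pics/s2.png',cv2.resize(p['img'][100:260,230:430],None,fx=3,fy=3)[...,::-1])
E
```

```text
clock: 4.18
eef_pos: [0.4516, 0.1891, 0.088]
tcp_rot: [-3.141, -0.001, 3.034]
contact_force: [-2.9, -0.0, 4.9]
finger_gap: -0.0001
```

View pics/s2.png

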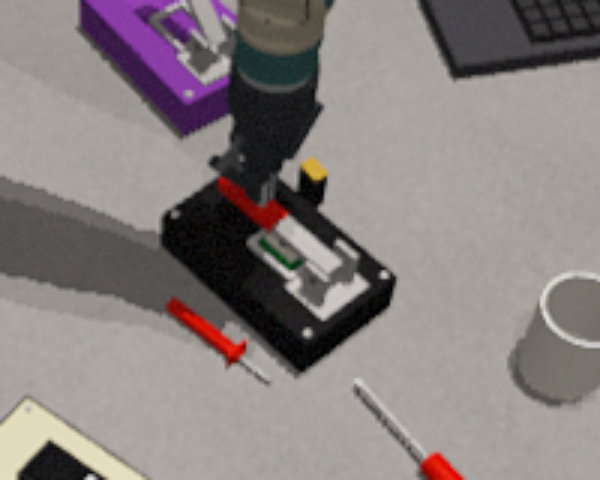

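The lever looks level under the fingers. I'll press a little further to feel for the stop.

```bash
python3 -m pendant '[[[0,0,-0.2,0,0,0],[0,0,-0.3,0,0,0],[0,0,-0.3,0,0,0],[0,0,-0.3,0,0,0]]]'
```

```text
clock: 4.57
eef_pos: [0.4517, 0.1892, 0.0877]
tcp_rot: [-3.141, -0.0, 3.034]
contact_force: [-8.4, -2.1, 21.4]
finger_gap: -0.0001
```

The stop is firm at z = 0.0877 with 21 N. Next I'll rise and move above the rocker stripe.

```bash
python3 -m pendant '[[[0,0,3,0,0,0],[0,0,7,0,0,0],[7.1,-32.5,7,0,0,0.14],[7.1,-32.5,7,0,0,0.14],[7.1,-32.5,7,0,0,0.14],[7.1,-32.5,7,0,0,0.14],[7.1,-32.5,7,0,0,0.14],[7.1,-32.5,7,0,0,0.14],[7.1,-32.5,7,0,0,0.14],[7.1,-32.5,7,0,0,0.14],[7.1,-32.5,7,0,0,0.14],[7.1,-32.5,7,0,0,0.14],[7.1,-32.5,6,0,0,0.14],[7.1,-32.5,4,0,0,0.14],[7.1,-32.5,2,0,0,0.14],[7.1,-32.5,2,0,0,0.14],[7.1,-32.5,2,0,0,0.14]]]'
python3 - <<'E'
from h import *
p=bot.get_image('top');W=[]
g=np.mgrid[0:420,0:560];W=world(p,g[1].ravel(),g[0].ravel()).reshape(420,560,3)
H=cv2.cvtColor(p['img'],cv2.COLOR_RGB2HSV)
m=np.zeros((420,560),bool);m[190:262,200:252]=1;m&=((H[...,0]>172)|(H[...,0]<6))&(H[...,1]>120)&(W[...,2]>.06)
print(W[m].mean(0),np.ptp(W[m],axis=0))
q=bot.get_image('wrist');o=np.hstack([cv2.resize(p['img'][175:265,195:410],None,fx=2.5,fy=2.5)[:225,:538]])
cv2.imwrite('pics/w.png',np.vstack([q['img'][:,:538],o[:180]])[...,::-1])
E
```

```text
clock: 5.98
eef_pos: [0.5205, -0.1335, 0.106]
tcp_rot: [3.14, -0.005, -3.107]
contact_force: [-0.1, -0.8, 0.9]
finger_gap: 0.0
[0.44158742 0.18885952 0.09189843] [0.24613956 0.17647793 1.29394158]
```

View pics/w.png

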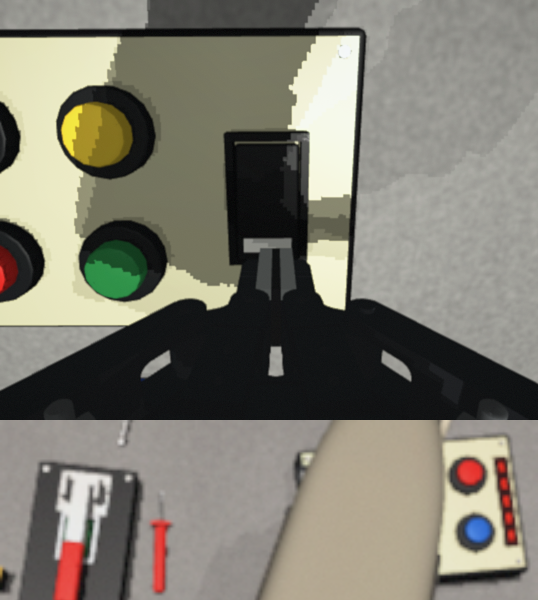

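The lever stays level. In the wrist view the tips line up with the white stripe at (268,243). I'll press it now.

```bash
python3 -m pendant '[[[0.4,-0.2,-1,0,0,0],[0.4,-0.2,-2,0,0,0],[0.4,-0.2,-2.4,0,0,0],[0.4,-0.2,-2.6,0,0,0],[0.4,-0.2,-2.8,0,0,0],[0.4,-0.2,-3,0,0,0],[0.4,-0.2,-3.1,0,0,0],[0.4,-0.2,-3.1,0,0,0]]]'; python3 -m pendant '[[[0,0,-0.1,0,0,0],[0,0,-0.2,0,0,0],[0,0,-0.3,0,0,0],[0,0,-0.3,0,0,0]]]'
```

```text
clock: 6.75
eef_pos: [0.527, -0.137, 0.0773]
tcp_rot: [-3.141, 0.0, -3.107]
contact_force: [-0.3, 0.2, 0.1]
finger_gap: -0.0003
clock: 7.08
eef_pos: [0.5276, -0.1371, 0.0746]
tcp_rot: [-3.14, 0.002, -3.107]
contact_force: [0.7, 0.9, 2.3]
finger_gap: -0.0002
```

```bash
python3 -m pendant '[[[-0.3,0,0,0,0,0],[-0.4,0,-0.1,0,0,0],[-0.4,0,-0.2,0,0,0],[-0.4,0,-0.3,0,0,0],[-0.4,0,-0.3,0,0,0]]]'; python3 -m pendant '[[[0,0,-0.1,0,0,0],[0,0,-0.2,0,0,0],[0,0,-0.3,0,0,0],[0,0,-0.3,0,0,0]]]'
```

```text
clock: 7.5
eef_pos: [0.5254, -0.1376, 0.0744]
tcp_rot: [-3.139, 0.006, -3.107]
contact_force: [-2.1, 1.4, 14.6]
finger_gap: 0.0001
clock: 7.83
eef_pos: [0.5258, -0.1378, 0.0743]
tcp_rot: [-3.139, 0.006, -3.107]
contact_force: [-5.1, 3.5, 20.6]
finger_gap: 0.0001
```

The stop is firm. I'll lift and check the rocker's tilt from the depth map.

```bash
python3 -m pendant '[[[0,0,2,0,0,0],[0,0,4,0,0,0],[2,0,5,0,0,0],[3,0,5,0,0,0],[3,0,5,0,0,0]]]'
python3 - <<'E'
from h import *
p=bot.get_image('wrist');save(p,'w3.png')
g=np.mgrid[0:420,0:560];W=world(p,g[1].ravel(),g[0].ravel())
c=np.array([.5004,-.1368]);y=.041;R=np.array([[np.cos(y),np.sin(y)],[-np.sin(y),np.cos(y)]])
l=(W[:,:2]-c)@R.T
for a in range(-34,34,5):
    m=(abs(l[:,0]*1e3-a)<2)&(abs(l[:,1])<.010)&(W[:,2]<.1)
    print(a,m.sum(),np.median(W[m,2]).round(4) if m.any() else '')
for n,t in dict(yellow=(.471,-.2196),green=(.540,-.2162)).items():
    m=(np.hypot(*(W[:,:2]-t).T)<.008)&(W[:,2]<.1);print(n,m.sum(),np.median(W[m,2]) if m.any() else '')
E
```

```text
clock: 8.25
eef_pos: [0.558, -0.1385, 0.1246]
tcp_rot: [-3.137, 0.009, -3.107]
contact_force: [0.4, 0.1, 0.5]
finger_gap: -0.0001
-34 242 0.0724
-29 289 0.0792
-24 372 0.0813
-19 362 0.0805
-14 320 0.0798
-9 322 0.079
-4 321 0.0783
1 301 0.0775
6 295 0.0767
11 276 0.076
16 272 0.0752
21 266 0.075
26 240 0.0739
31 240 0.0721
yellow 946 0.08245095627144056
green 682 0.08250990270001551
```

View pics/w3.png

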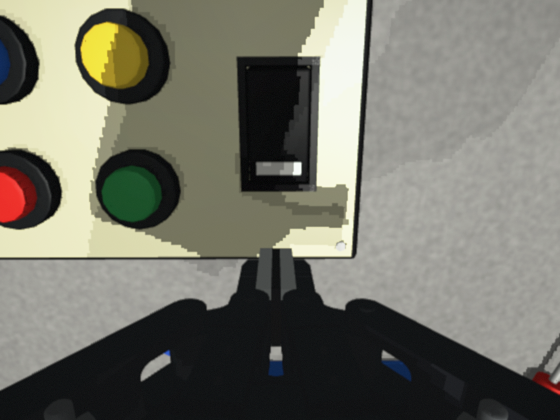

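The rocker slope reads -0.15, so it is fully on: the stripe at (278,169) is now the low end. Next is the yellow button.

```bash
python3 -m pendant '[[[-4,-4,0,0,0,0],[-8.8,-8.05,0,0,0,0],[-8.8,-8.05,0,0,0,0],[-8.8,-8.05,0,0,0,0],[-8.8,-8.05,-2,0,0,0],[-8.8,-8.05,-3.2,0,0,0],[-8.8,-8.05,-3.2,0,0,0],[-8.8,-8.05,-3.2,0,0,0]]]'
python3 - <<'E'
from h import *
p=bot.get_image('wrist');save(p,'w4.png')
E
```

```text
clock: 8.97
eef_pos: [0.4655, -0.2171, 0.0895]
tcp_rot: [-3.141, 0.001, -3.107]
contact_force: [-0.7, -0.6, 0.7]
finger_gap: 0.0
```

View pics/w4.png

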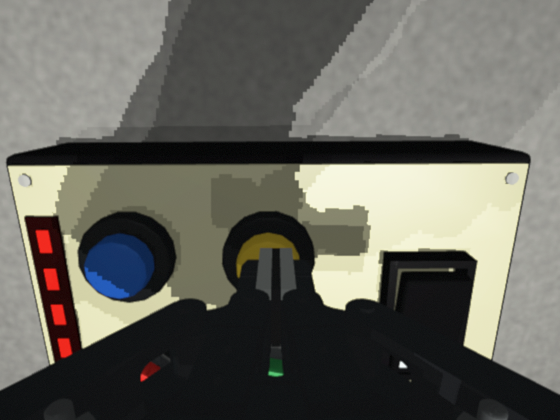

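The tips are over the yellow cap at (268,255), about 2–3 mm to one side. I'll correct that and press.

```bash
python3 -m pendant '[[[0.4,-0.3,0,0,0,0],[0.4,-0.3,-0.6,0,0,0],[0.4,-0.3,-1,0,0,0],[0.4,-0.3,-1.3,0,0,0],[0.4,-0.3,-1.6,0,0,0],[0.4,-0.3,-1.7,0,0,0],[0.4,-0.3,-1.8,0,0,0],[0.4,-0.3,-1.8,0,0,0]]]';python3 -m pendant '[[[0,0,-0.1,0,0,0],[0,0,-0.2,0,0,0],[0,0,-0.3,0,0,0],[0,0,-0.3,0,0,0]]]'
```

```text
clock: 9.68
eef_pos: [0.4721, -0.2213, 0.0757]
tcp_rot: [-3.138, 0.005, -3.107]
contact_force: [-3.9, 2.5, 19.4]
finger_gap: 0.0002
clock: 10.02
eef_pos: [0.4727, -0.2216, 0.0756]
tcp_rot: [-3.137, 0.006, -3.106]
contact_force: [-5.1, 3.6, 21.4]
finger_gap: 0.0002
```

It stopped at 0.0756, but 0.072 was expected. I'll lift, step aside and compare cap heights.

```bash
python3 -m pendant '[[[0,0,2,0,0,0],[0,0,5,0,0,0],[4,0,5.5,0,0,0],[7,0,5.5,0,0,0],[10,0,5.5,0,0,0],[10,0,5.5,0,0,0],[10,0,5.5,0,0,0]]]'
python3 - <<'E'
from h import *
p=bot.get_image('wrist');save(p,'w5.png')
g=np.mgrid[0:420,0:560];W=world(p,g[1].ravel(),g[0].ravel());H=cv2.cvtColor(p['img'],cv2.COLOR_RGB2HSV).reshape(-1,3)
for n,h0,h1 in (('yellow',20,35),('green',40,85),('blue',95,125)):
    m=(H[:,0]>=h0)&(H[:,0]<=h1)&(H[:,1]>120)&(W[:,2]>.065)&(W[:,2]<.1)
    if not m.any(): continue
    w=W[m];c=(w.max(0)+w.min(0))/2;print(n,m.sum(),c.round(4),np.percentile(w[:,2],[5,25,50,75,95]).round(4))
    r=np.hypot(*(W[:,:2]-c[:2]).T)
    print([(k,np.median(W[(abs(r*1e3-k)<1)&(W[:,2]<.1),2]).round(4)) for k in range(1,30,3)])
E
```

```text
clock: 10.6
eef_pos: [0.5733, -0.2213, 0.1296]
tcp_rot: [-3.138, 0.005, -3.105]
contact_force: [0.4, 0.1, -0.7]
finger_gap: -0.0001
yellow 3076 [ 0.4939 -0.1967  0.0719] [0.0734 0.0756 0.0762 0.0767 0.0775]
[(1, np.float64(0.0604)), (4, np.float64(0.0606)), (7, np.float64(0.0606)), (10, np.float64(0.0605)), (13, np.float64(0.0607)), (16, np.float64(0.0607)), (19, np.float64(0.0608)), (22, np.float64(0.0608)), (25, np.float64(0.0608)), (28, np.float64(0.061))]
green 2417 [ 0.5139 -0.1936  0.0759] [0.0777 0.0817 0.0823 0.0828 0.0834]
[(1, np.float64(0.0605)), (4, np.float64(0.0605)), (7, np.float64(0.0605)), (10, np.float64(0.0605)), (13, np.float64(0.0607)), (16, np.float64(0.0606)), (19, np.float64(0.0608)), (22, np.float64(0.0607)), (25, np.float64(0.0608)), (28, np.float64(0.0607))]
blue 3460 [ 0.4965 -0.2313  0.075 ] [0.0735 0.0814 0.0822 0.0827 0.0834]
[(1, np.float64(0.0604)), (4, np.float64(0.0605)), (7, np.float64(0.0606)), (10, np.float64(0.0607)), (13, np.float64(0.0608)), (16, np.float64(0.0608)), (19, np.float64(0.0609)), (22, np.float64(0.061)), (25, np.float64(0.0613)), (28, np.float64(0.0613))]
```

View pics/w5.png

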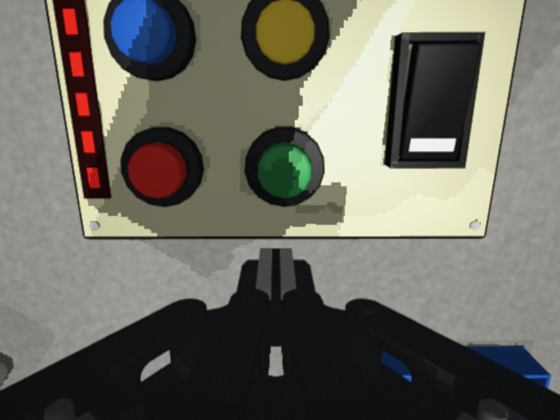

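Yellow now reads 76.2 mm against 82.3 mm for the unpressed caps. That is 6.1 mm of travel, so it is fully in. The caps are domed, which explains the higher stop. Green is centred at (286,170) and its position agrees with (0.540, -0.216). I'll press and hold it.

```bash
python3 -m pendant '[[[-3.5,0.5,0,0,0,0],[-3.5,0.5,0,0,0,0],[-3.5,0.5,-2,0,0,0],[-3.5,0.5,-3.5,0,0,0],[-3.5,0.5,-4,0,0,0],[-3.5,0.5,-4.4,0,0,0],[-3.5,0.5,-4.8,0,0,0],[-3.5,0.5,-5.1,0,0,0],[-3.5,0.5,-5.4,0,0,0],[-3.5,0.5,-5.6,0,0,0],[-3.5,0.5,-5.7,0,0,0],[-3.5,0.5,-5.7,0,0,0]]]';python3 -m pendant '[[[0,0,-0.1,0,0,0],[0,0,-0.2,0,0,0],[0,0,-0.3,0,0,0],[0,0,-0.3,0,0,0],[0,0,-0.3,0,0,0],[0,0,-0.3,0,0,0],[0,0,-0.3,0,0,0]]]'
python3 - <<'E'
from h import *
s=bot.get_state();print(s['eef_pos'],s['contact_force'])
p=bot.get_image('wrist');q=bot.get_image('scene')
cv2.imwrite('pics/f.png',np.hstack([p['img'],cv2.resize(q['img'][120:360,150:365],None,fx=1.1,fy=1.75)[:420,:236]])[...,::-1])
print(bot.get_state()['eef_pos'],bot.get_state()['contact_force'])
E
```

```text
clock: 11.65
eef_pos: [0.5363, -0.216, 0.0758]
tcp_rot: [-3.138, 0.003, -3.106]
contact_force: [-8.8, 3.3, 19.6]
finger_gap: -0.0001
clock: 12.23
eef_pos: [0.5368, -0.2162, 0.0759]
tcp_rot: [-3.137, 0.004, -3.105]
contact_force: [-7.0, 2.5, 15.7]
finger_gap: 0.0002
[ 0.53680744 -0.21621656  0.07585597] [-7.04503595  2.48811301 15.68270169]
[ 0.53678881 -0.21621857  0.07584958] [-6.27050322  3.55801751 16.42651575]
```

View pics/f.png

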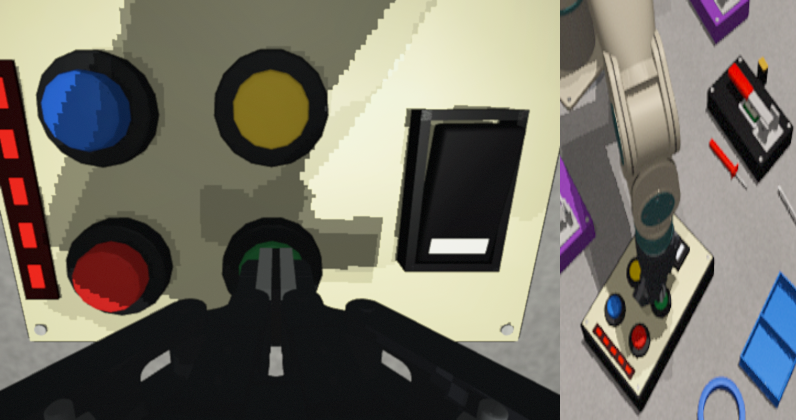

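The final view shows yellow in, the rocker on and the lever down. Green is held at 0.0758 with about 16 N, at the same stop height as yellow.

```bash
python3 -c "
from bench import bot
print(bot.close_job())"
```

```text
the job is handed in; nothing more can be done
None
```

The test run is done and handed in at about 12.3 s of the 51 s allowed, with the arm still holding the green button down. All four steps were done in the order asked, using closed fingertips only.

| Step | Last check |
|---|---|
| Clamp lever on the black fixture | Stopped firmly at z = 87.7 mm with 21 N (88 mm expected); still level in later images |
| Rocker, striped end | Depth map gave a slope of -0.15 rad, which means fully on |
| Yellow button | Cap 6.1 mm lower than the unpressed ones, and it stayed in after release |
| Green button | Held at 75.9 mm with about 16 N, well over the 5 N needed to hold it |

**Disagreement:** the yellow and green buttons stopped at about 75.7 mm, not the 72 mm I expected. Unpressed caps also measured about 82 mm rather than 78 mm, so the 6 mm travel still agrees. The green button's travel was judged from this stop height and the force, because the fingers hide its cap.

The red and blue buttons were never approached. The loose things I could see in the last pictures, including the probe and battery, looked undisturbed.

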